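# Lock the carved chest

### The arm

A 7-joint arm with a two-finger parallel gripper is mounted at the origin on the work surface. World frame = base frame: x ahead of the robot, y to its left, z up, the work surface at z = 0. Lengths are in mm, angles in rad, forces in N, time in s.
With the tool pointing down it reaches from about 400 to 900 mm from the base axis. Payload 5.5 kg.
Tool frame: the origin (TCP) lies at the centre of the arm's flange, where the gripper is bolted on; the fingertips stand 178 mm ahead of it and the grasp point (between the pads) lies 159 mm ahead of it; z points along the fingers, y is the line along which they close (so a half turn about z gives the same grasp; the last joint's range is limited). The gripper opens to 92 mm and grips with 3 to 60 N. Pads are 19 mm wide; open, the fingers measure 130 mm over their backs; the gripper's body (75 mm by 190 mm) begins 47 mm behind the grasp point.
Start: joints at [-1.053, 0.501, -0.427, 1.55, 0.221, 1.138, -0.21], TCP at [163.801, 629.019, 404.729] pointing down, gripper open.
Joint ranges: [-2.88, 2.88], [-0.31, 2.03], [-1.54, 1.56], [0.2, 2.42], [-1.41, 4.55], [0.19, 2.02], [-2.57, 2.57]. Speed limits (rad/s): [2.57, 2.57, 3.14, 3.14, 3.14, 3.14, 3.14].

### API

Orientations are given as a unit quaternion [w, x, y, z].
In Python, from cell import telemetry, viewer, workorder gives the robot as it stands.
- The arm moves only by the shell command python3 -m inch 'ROWS'. ROWS is JSON, one flat list of numbers, 7 for each row, row after row: the turn, a rotation vector about the tool's x, y, z scaled (see below), then the shift along the tool's x, y, z scaled (see below), then the gripper command: -1 is shut, 1 is fully open, values between are in proportion. In form: [rx, ry, rz, x, y, z, claw, rx, ry, rz, x, y, z, claw, ...]. A call has 1 to 20 rows; each row shifts and turns the commanded pose from where the row before left it, along the tool's axes as they then stand; what a row does not reach is not made up. The controller multiplies each number of a shift by 0.4 m and each number of a turn by 45 degrees. A row lasts 1/12 s, in which the tool goes at most 41.7 mm and 7.16 degrees, less where a joint would pass 70% of its speed; a pose out of reach is approached as far as the arm can. A call with a number of a shift or a turn outside -1 to 1 is refused whole. A call with a gripper value outside its range is refused whole. The fingers move at their own pace and stop on an object; the grip force is fixed at half the most. Time passes only in rows, so rows that do not move let the fingers close. It gives the time, the measured TCP pose, the force, the opening and the grip force at its end, in the units of the state.
- telemetry.get_obs(): the state, without advancing time (a new reading comes with each control period).
- viewer.capture(name): name is "scene" or "top" or "wrist"; returns (picture, depth): 384x512x3 uint8, red, green, blue; 384x512 float32, mm along the optical axis (not along the pixel's ray), 0 where there is no reading.
- viewer.calibration(name): a dict with "fx", "fy", "cx", "cy" (pixels), "dist_coeffs" ([k1, k2, p1, p2, k3] as OpenCV has them; the pictures are not rectified), "rvec" (rotation vector, rad) and "tvec" (3), from world to camera coordinates, as OpenCV has them. Camera axes: x right, y down, z forward; pixel columns grow to the right and rows downward; lengths in mm; the calibration is good to about 2 mm. A picture is of the moment at which its call begins: read the wrist's pose just before it. calibration takes no time and is no camera call; for the wrist camera it gives the pose at the moment of the call.
- workorder.job_done(): hands the job in; it is judged then, once.
The state is a dict: "t": time; "q": joint angles; "qvel": joint speeds; "tau": joint torques, N m; "tool_pos": TCP position; "ee_rot": TCP orientation; "ft_force": force on the tool from outside, world axes, zero at the start; "torque": the same for the moment, N m; "width": finger opening in mm; "grip_force": force on a finger pad.
Only numpy, scipy, OpenCV 4.12 (cv2) and the standard library are available. Lean on these libraries where they do the work, as an engineer would, in place of code of your own. Each camera call takes 0.05 s, during which the arm holds its last target. There are 200 camera calls.

### The job

Lock the larger carved chest: take hold of its key from above and turn it gently to and fro, a little to one side and then to the other, until the lock finds its catch and the raised brass plunger beside the key drops home onto the lid. Then stop turning and let go, leaving the key where it is. Do not press the plunger, and leave the key of the smaller box alone.

Things in the scene. Friction and masses are not known exactly. Their poses are not given: they have to be found in the camera images.
- chest_key: Flat steel key upright in the larger chest's lid. Origin on its turning axis at the lid's top, z up along that axis. Its bow is a blade 34 mm wide along its x, 8 mm thick along y; flat faces 40 to 76 mm above the origin (rounded top to 89): pinch them 58 mm up. Below: a 10 mm round shank. Turns on a fixed axis, 0.03 N m friction, 43 deg each way from mid-travel; starts within 5 deg of it.
- chest: Larger carved chest, 150 (x) x 200 (y) x 100 mm high, fixed; origin under its centre. The lock's catch is hidden, to one side of the key's start or the other (at times both). Turning the key 36 deg from its start one way and, if nothing drops, 36 deg the other way always meets it. The catch is about 20 deg wide: once in it the key has up to 20 deg of play ahead, then is blocked.
- plunger: Loose brass plunger upright in a bore in the chest's lid, 34 mm from the key's axis on its far side from the robot; 12 mm shaft, head 18 mm wide, 6 mm thick. Origin: centre of its foot (hidden), z up; head's top 33 mm above. Starts with origin 87 mm above the bench, head's top 20 mm above the lid; at the catch it falls 14 mm by its own weight until its head rests on the lid, and stays.
- small_key (a joint): Turn angle (rad, counter-clockwise from above positive) of the round ring key in the smaller box (114 x 154 x 80 mm high, no plunger), which is already locked and stands on the other side of the bench. 0 as it stands; keep within 0.15. The ring reaches 57 mm above its lid.

How it is judged:
By the outcome, as a careful person would: the job done as asked, in the order asked, and still so for the second after the job is handed in, with the robot touching nothing.
It also fails if it takes over 45 s, if anything falls off the work surface, if the arm or the gripper's body presses on something with over 40 N, if the wrist force passes 120 N, or if a joint passes its speed limit or range.

## Working session

There is one attempt and no reset: what is moved stays moved. The work goes in short steps, Python scripts to look and compute and a shell command to move; the robot and the scene stay as the last step left them, time stands still between calls to the robot, and variables do not carry over. Pictures are saved under pics/ and viewed, at most 10 in all, crops included, and the job is handed in when it is done.

```bash
ls; mkdir -p pics
cat > h.py <<'E'
import numpy as np,cv2
from cell import telemetry,viewer,workorder
def cloud(name):
    c=viewer.calibration(name); im,d=viewer.capture(name)
    K=np.array([[c['fx'],0,c['cx']],[0,c['fy'],c['cy']],[0,0,1]])
    h,w=d.shape; u,v=np.meshgrid(np.arange(w),np.arange(h))
    p=cv2.undistortPoints(np.stack([u,v],-1).reshape(-1,1,2).astype(np.float64),K,np.array(c['dist_coeffs'],float)).reshape(h,w,2)
    P=np.dstack([p*d[...,None],d]); R=cv2.Rodrigues(np.array(c['rvec'],float))[0]
    W=(P-np.array(c['tvec']).reshape(3))@R
    W[d==0]=np.nan
    return im,W
def save(n,im,s=1): cv2.imwrite('pics/'+n,cv2.resize(im[...,::-1],None,fx=s,fy=s,interpolation=cv2.INTER_CUBIC))
E
python3 - <<'E'
from h import *
a,W=cloud('top');b,V=cloud('scene')
np.save('top.npy',W);np.save('scene.npy',V)
save('a.png',np.vstack([a,b])[:, :],0.78)
print(telemetry.get_obs())
for n,X in(('top',W),('scene',V)):
    m=np.isfinite(X[...,2])
    for zl,zh in((75,85),(95,104),(110,124),(125,200)):
        k=m&(X[...,2]>zl)&(X[...,2]<zh)
        print(n,zl,k.sum(),np.round(np.percentile(X[k],[5,50,95],axis=0)).tolist() if k.sum() else '')
E
```

```text
pics
{'t': 0.1, 'q': array([-1.05279691,  0.50176337, -0.42678753,  1.55134825,  0.22078698,
        1.1383219 , -0.21031013]), 'qvel': array([-4.59123247e-04, -1.73077947e-03,  5.90325451e-05, -3.36300514e-03,
       -8.95293395e-04,  1.03074886e-03, -4.30013065e-04]), 'tau': array([-1.06882563e-02, -5.67880332e+01, -5.83799958e+00, -2.79913795e+01,
       -6.90105488e-02,  2.41566991e-02,  3.21727873e-05]), 'tool_pos': array([163.80859293, 628.68398137, 403.77304901]), 'ee_rot': array([-1.43988988e-04,  1.27047481e-01,  9.91896232e-01, -8.84321314e-04]), 'ft_force': array([-0.03267113, -0.05804533, -0.4846283 ]), 'torque': array([-0.03035916,  0.03327779, -0.01848776]), 'grip_force': 0.0, 'width': 91.87690066456042}
top 75 3558 [[471.0, 155.0, 78.0], [526.0, 231.0, 80.0], [584.0, 306.0, 83.0]]
top 95 6449 [[417.0, -323.0, 98.0], [498.0, -231.0, 100.0], [581.0, -143.0, 103.0]]
top 110 159 [[483.0, -239.0, 111.0], [521.0, 234.0, 119.0], [651.0, 561.0, 123.0]]
top 125 262 [[474.0, -247.0, 128.0], [492.0, -237.0, 164.0], [645.0, 561.0, 189.0]]
scene 75 3269 [[-776.0, -333.0, 76.0], [534.0, 198.0, 80.0], [614.0, 924.0, 84.0]]
scene 95 11142 [[421.0, -331.0, 98.0], [512.0, -255.0, 100.0], [591.0, -64.0, 102.0]]
scene 110 1147 [[-885.0, -231.0, 111.0], [64.0, 241.0, 118.0], [670.0, 1045.0, 123.0]]
scene 125 4413 [[-882.0, -248.0, 128.0], [63.0, -2.0, 161.0], [654.0, 1530.0, 193.0]]
```

View pics/a.png

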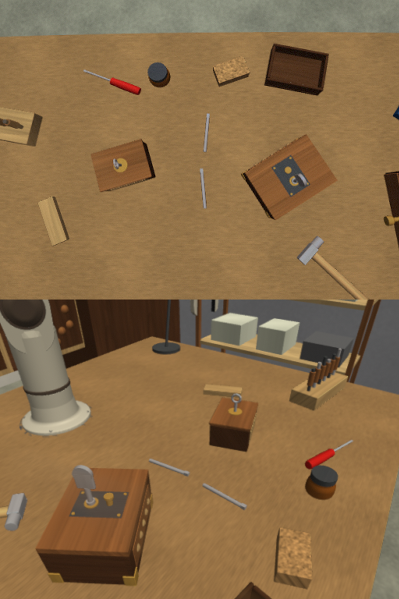

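The top view shows the larger chest with its upright key at about (295,180) and the plunger just above. The smaller box is at the left, and the arm is out of the way.

Run:
```python
from h import *
for n in('top','scene'):
    X=np.load(n+'.npy');z=X[...,2]
    r=(X[...,0]>400)&(X[...,0]<600)&(X[...,1]>-340)&(X[...,1]<-130)
    for nm,k in(('key',r&(z>137)&(z<195)),('shank',r&(z>108)&(z<135)),('plung',r&(z>116)&(z<124)),('low',r&(z>96)&(z<103))):
        P=X[k]; c=P.mean(0)
        w,v=np.linalg.eigh(np.cov(P[:,:2].T))
        print(n,nm,len(P),c.round(1),np.median(P,axis=0).round(1),'ang',round(np.degrees(np.arctan2(v[1,1],v[0,1])),1),'sd',np.sqrt(w).round(1), 'rng',[np.ptp((P[:,:2]-c[:2])@v[:,i]).round(1) for i in (0,1)])
        if nm=='low': print(cv2.minAreaRect(P[:,:2].astype(np.float32)))
```

```text
top key 182 [ 486.9 -239.6  173.2] [ 487.  -239.3  177.2] ang -151.0 sd [2.5 9.4] rng [np.float64(10.0), np.float64(33.7)]
top shank 87 [ 503.1 -227.7  118.8] [ 509.4 -225.9  119.7] ang -148.8 sd [ 3.7 15.6] rng [np.float64(15.0), np.float64(47.8)]
top plung 56 [ 510.8 -223.2  120.4] [ 512.6 -222.5  120.7] ang -150.0 sd [4.  9.6] rng [np.float64(14.8), np.float64(42.3)]
top low 5870 [ 498.  -233.9  100.3] [ 498.5 -231.9  100.4] ang 123.8 sd [42.3 56.9] rng [np.float64(152.9), np.float64(201.6)]
((498.04791259765625, -235.47756958007812), (150.29872131347656, 201.12509155273438), 32.624881744384766)
scene key 718 [ 489.5 -244.2  166.5] [ 489.8 -244.4  167.4] ang -147.2 sd [1.9 9.3] rng [np.float64(10.8), np.float64(34.1)]
scene shank 277 [ 502.5 -234.5  118.5] [ 493.6 -236.   119.3] ang -143.1 sd [ 3.8 17.6] rng [np.float64(17.2), np.float64(51.8)]
scene plung 141 [ 510.  -228.3  119.6] [ 513.9 -226.   119.8] ang -141.4 sd [ 4.3 14.9] rng [np.float64(17.3), np.float64(48.1)]
scene low 9899 [ 512.1 -249.1  100.1] [ 514.  -256.5  100.1] ang 113.9 sd [41.8 54.5] rng [np.float64(167.7), np.float64(208.5)]
((498.048583984375, -235.1604461669922), (151.45419311523438, 202.71116638183594), 32.17216873168945)
```

```bash
python3 -m inch '[0,0,0.075,-0.085,-0.0115,0,1, 0,0,0.075,-0.088,-0.0115,0,1, 0,0,0.075,-0.088,-0.0115,0,1, 0,0,0.075,-0.088,-0.0115,0,1, 0,0,0.075,-0.088,-0.0115,0,1, 0,0,0.075,-0.088,-0.0115,0,1, 0,0,0.075,-0.088,-0.0115,0,1, 0,0,0.075,-0.088,-0.0115,0,1, 0,0,0.075,-0.088,-0.0115,0,1, 0,0,0.075,-0.088,-0.0115,0,1, 0,0,0.075,-0.088,-0.0115,0,1, 0,0,0.075,-0.088,-0.0115,0,1, 0,0,0.075,-0.088,-0.0115,0,1, 0,0,0.075,-0.088,-0.0115,0,1, 0,0,0.075,-0.088,-0.0115,0,1]'
cat >> h.py <<'E'
def plan(tgt,yang,o=None):
    """shift and turn in row units to target TCP; yang = wanted world angle of tool y (mod 180)"""
    from scipy.spatial.transform import Rotation as Ro
    o=o or telemetry.get_obs(); q=o['ee_rot']; R=Ro.from_quat([q[1],q[2],q[3],q[0]]).as_matrix()
    s=R.T@(np.array(tgt)-o['tool_pos'])/400
    ya=np.degrees(np.arctan2(R[1,1],R[0,1])); d=(yang-ya+90)%180-90
    print('t',o['t'],'tcp',o['tool_pos'].round(1),'yang',round(ya,1),'z',R[:,2].round(3),'shift',s.round(4),'turnz units',round(-d/45,3),'(deg world %.1f)'%d,'q',o['q'].round(2),'F',o['ft_force'].round(1),'M',o['torque'].round(2),'w',round(o['width'],1),round(o['grip_force'],1))
E
python3 -c "
from h import *
plan([487,-241,404],121)"
```

```text
t: 1.35
tool_pos: [523.4, 258.9, 404.3]
ee_rot: [-0.0, 0.54, 0.842, -0.0]
ft_force: [1.0, -0.6, -0.1]
width: 91.8
grip_force: 0.0
t 1.35 tcp [523.4 258.9 404.3] yang 24.6 z [-0. -0. -1.] shift [-1.0984 -0.6031  0.0011] turnz units 1.858 (deg world -83.6) q [-0.42  0.35 -0.11  1.73  0.04  1.06 -0.11] F [ 1.  -0.6 -0.1] M [-0.03 -0.02 -0.01] w 91.8 0.0
```

```bash
python3 -m inch '[0,0,0.075,-0.085,-0.0115,0,1, 0,0,0.075,-0.088,-0.0115,0,1, 0,0,0.075,-0.088,-0.0115,0,1, 0,0,0.075,-0.088,-0.0115,0,1, 0,0,0.075,-0.088,-0.0115,0,1, 0,0,0.075,-0.088,-0.0115,0,1, 0,0,0.075,-0.088,-0.0115,0,1, 0,0,0.075,-0.088,-0.0115,0,1, 0,0,0.075,-0.088,-0.0115,0,1, 0,0,0.075,-0.088,-0.0115,0,1, 0,0,0.075,-0.088,-0.0115,0,1, 0,0,0.075,-0.088,-0.0115,0,1, 0,0,0.075,-0.088,-0.0115,0,1, 0,0,0.075,-0.088,-0.0115,0,1, 0,0,0.075,-0.06,-0.0115,0,1, 0,0,0.1,0,0,0,1, 0,0,0.1,0,0,0,1, 0,0,0.1,0,0,0,1,0,0,0.1,0,0,0,1, 0,0,0,0,0,0,1]'
python3 - <<'E'
from h import *
plan([487,-241,404],121)
a,W=cloud('wrist');np.save('w.npy',W);save('w.png',a)
X=W;z=X[...,2]
r=(X[...,0]>400)&(X[...,0]<600)&(X[...,1]>-340)&(X[...,1]<-130)
for nm,k in(('key',r&(z>140)&(z<195)),('plung',r&(z>116)&(z<124))):
    P=X[k];print(nm,len(P))
    if len(P)>5:
        w,v=np.linalg.eigh(np.cov(P[:,:2].T));print(cv2.minAreaRect(P[:,:2].astype(np.float32)),np.median(P,0),np.degrees(np.arctan2(v[1,1],v[0,1])))
E
```

```text
t: 3.02
tool_pos: [469.9, -240.2, 404.3]
ee_rot: [-0.0, 0.921, 0.391, -0.0]
ft_force: [-0.4, -0.4, 0.3]
width: 91.6
grip_force: 0.0
t 3.0167 tcp [ 469.9 -240.2  404.3] yang -44.0 z [-0.001  0.    -1.   ] shift [0.0282 0.0322 0.0007] turnz units 0.333 (deg world -15.0) q [ 0.14  0.26  0.33  1.88 -0.1   1.02 -0.25] F [-0.4 -0.4  0.3] M [-0.13  0.13  0.07] w 91.6 0.0
key 684
((486.06964111328125, -240.6890869140625), (33.83768081665039, 8.859865188598633), 29.300107955932617) [ 488.64929978 -238.09044052  182.93923283] -152.81762799293162
plung 268
((505.5014953613281, -228.83609008789062), (40.776336669921875, 16.986892700195312), 43.08255386352539) [ 514.13624181 -220.81991298  120.40199108] -150.09344484168886
```

View pics/w.png

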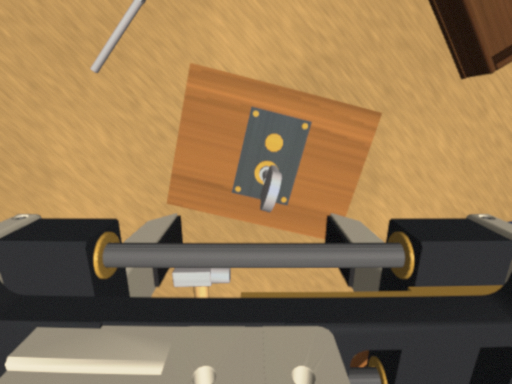

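The wrist view shows the key blade near (270,188) and the plunger at (274,143). The blade centre measures (486.2,-240.8) at about 29.5°.

```bash
python3 -m inch '[0,0,0,0.0272,0.031,0,1, 0,0,0.122,0,0,0,1, 0,0,0.122,0,0,0,1, 0,0,0.122,0,0,0,1, 0,0,0,0,0,0,1, 0,0,0,0,0,0,1]'
python3 - <<'E'
from h import *
plan([486.2,-240.8,317],119.5)
a,W=cloud('wrist')
X=W;z=X[...,2]
r=(X[...,0]>440)&(X[...,0]<540)&(X[...,1]>-300)&(X[...,1]<-190)
P=X[r&(z>145)&(z<195)];print(len(P),cv2.minAreaRect(P[:,:2].astype(np.float32)))
P=X[r&(z>117)&(z<123)&(np.hypot(X[...,0]-515,X[...,1]+223)<13)];print(len(P),cv2.minAreaRect(P[:,:2].astype(np.float32)))
E
```

```text
t: 3.57
tool_pos: [486.6, -240.7, 404.5]
ee_rot: [-0.0, 0.966, 0.258, -0.0]
ft_force: [1.3, -0.5, 0.1]
width: 92.0
grip_force: 0.0
t 3.5667 tcp [ 486.6 -240.7  404.5] yang -60.0 z [-0.  0. -1.] shift [-0.0009 -0.0003  0.2188] turnz units 0.01 (deg world -0.5) q [ 0.1   0.29  0.38  1.84 -0.12  1.03 -0.53] F [ 1.3 -0.5  0.1] M [-0.09  0.18 -0.02] w 92.0 0.0
460 ((487.3584899902344, -240.5732421875), (31.707656860351562, 7.944482326507568), 28.77176284790039)
252 ((514.1826171875, -220.94732666015625), (16.80568504333496, 16.900304794311523), 76.40070343017578)
```

```bash
python3 -m inch '[0,0,0,0,0,0.04,1, 0,0,0,0,0,0.05,1, 0,0,0,0,0,0.05,1, 0,0,0,0,0,0.05,1, 0,0,0,0,0,0.028,1, 0,0,0,0,0,0,1]'
python3 -m inch '[0,0,0,0,0,0,-0.3, 0,0,0,0,0,0,-0.5, 0,0,0,0,0,0,-0.7, 0,0,0,0,0,0,-0.75, 0,0,0,0,0,0,-0.8, 0,0,0,0,0,0,-0.85, 0,0,0,0,0,0,-1, 0,0,0,0,0,0,-1, 0,0,0,0,0,0,-1, 0,0,0,0,0,0,-1]'
python3 - <<'E'
from h import *
plan([486.2,-240.8,317],119.5)
a,W=cloud('wrist');save('g.png',a)
E
```

```text
t: 4.12
tool_pos: [485.5, -240.3, 315.0]
ee_rot: [-0.001, 0.966, 0.257, -0.002]
ft_force: [0.6, -0.1, -0.9]
width: 91.7
grip_force: 0.0
t: 4.95
tool_pos: [486.6, -241.0, 317.5]
ee_rot: [-0.0, 0.967, 0.256, -0.0]
ft_force: [1.0, -0.1, -0.4]
width: 29.8
grip_force: 0.0
t 4.95 tcp [ 486.6 -241.   317.5] yang -60.3 z [-0.  0. -1.] shift [-0.0006 -0.0008  0.0012] turnz units 0.004 (deg world -0.2) q [ 0.12  0.4   0.35  1.92 -0.18  0.85 -0.48] F [ 1.  -0.1 -0.4] M [-0.09  0.11  0.04] w 29.8 0.0
```

View pics/g.png

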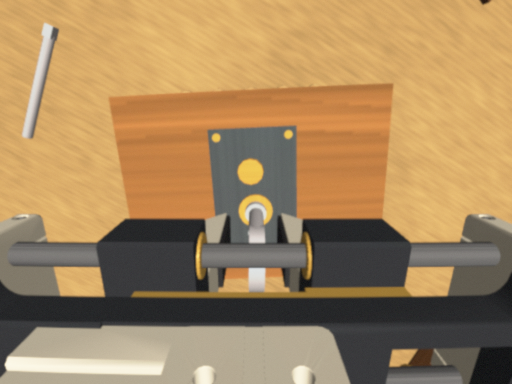

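The fingers straddle the blade (key at (257,240), pads at about 222 and 288), with the plunger at (251,172). It is well centred, so I'll keep closing.

```bash
python3 -m inch '[0,0,0,0,0,0,-1, 0,0,0,0,0,0,-1, 0,0,0,0,0,0,-1, 0,0,0,0,0,0,-1, 0,0,0,0,0,0,-1, 0,0,0,0,0,0,-1]'
python3 - <<'E'
from h import *
plan([486.2,-240.8,317],119.5)
a,W=cloud('wrist');z=W[...,2];print('ROI',np.nanmedian(W[165:178,246:257],axis=(0,1)))
E
```

```text
t: 5.5
tool_pos: [487.0, -241.8, 317.7]
ee_rot: [0.001, 0.967, 0.256, 0.001]
ft_force: [3.1, -3.8, -4.3]
width: 7.6
grip_force: 30.0
t 5.5 tcp [ 487.  -241.8  317.7] yang -60.3 z [ 0.002 -0.002 -1.   ] shift [-0.0004 -0.0032  0.0017] turnz units 0.003 (deg world -0.2) q [ 0.12  0.4   0.35  1.92 -0.18  0.85 -0.48] F [ 3.1 -3.8 -4.3] M [-0.98 -0.47  0.09] w 7.6 30.0
ROI [ 515.43164702 -222.74347434  120.69382398]
```

```bash
cat > chk.py <<'E'
from h import *
plan([487,-241.8,317.7],119.5)
for n in('wrist','top','scene'):
    a,W=cloud(n)
    k=(np.hypot(W[...,0]-515,W[...,1]+222.5)<9)&(W[...,2]>95)&(W[...,2]<130)
    print(n,k.sum(),np.round(np.percentile(W[k][:,2],[10,50,90]),1) if k.sum() else '')
    if n=='wrist': im=a
save('last.png',im)
E
python3 chk.py
python3 -m inch '[0,0,0.06,0,0,0,-1, 0,0,0.06,0,0,0,-1, 0,0,0.06,0,0,0,-1, 0,0,0,0,0,0,-1,0,0,0,0,0,0,-1]'; python3 chk.py
```

```text
t 5.55 tcp [ 487.  -241.8  317.7] yang -60.3 z [ 0.002 -0.002 -1.   ] shift [ 0. -0.  0.] turnz units 0.003 (deg world -0.2) q [ 0.12  0.4   0.35  1.92 -0.18  0.85 -0.48] F [ 2.8 -4.3 -2. ] M [-0.97 -0.47 -0.01] w 8.0 30.0
wrist 585 [101.2 120.4 121.3]
top 61 [ 99.5 118.6 121.7]
scene 195 [100.6 116.3 120.4]
t: 6.12
tool_pos: [487.0, -241.9, 317.7]
ee_rot: [0.001, 0.982, 0.187, 0.001]
ft_force: [3.1, -5.0, -3.0]
width: 7.7
grip_force: 30.0
t 6.1167 tcp [ 487.  -241.9  317.7] yang -68.5 z [ 0.002 -0.002 -1.   ] shift [ 0.0001 -0.0003 -0.    ] turnz units -0.177 (deg world 8.0) q [ 0.1   0.4   0.38  1.92 -0.2   0.85 -0.61] F [ 3.1 -5.  -3. ] M [-1.07 -0.54 -0.01] w 7.7 30.0
wrist 554 [100.9 119.4 120.8]
top 42 [100.3 117.8 120.4]
scene 198 [100.2 115.2 119.7]
```

```bash
python3 -m inch '[0,0,0.06,0,0,0,-1, 0,0,0.06,0,0,0,-1, 0,0,0.06,0,0,0,-1, 0,0,0,0,0,0,-1,0,0,0,0,0,0,-1]'; python3 chk.py
```

```text
t: 6.68
tool_pos: [487.0, -242.0, 317.7]
ee_rot: [0.001, 0.993, 0.117, 0.001]
ft_force: [3.2, -5.2, -4.8]
width: 8.2
grip_force: 30.0
t 6.6833 tcp [ 487.  -242.   317.7] yang -76.6 z [ 0.002 -0.002 -1.   ] shift [ 0.     -0.0006  0.    ] turnz units -0.357 (deg world 16.1) q [ 0.07  0.41  0.42  1.92 -0.21  0.85 -0.73] F [ 3.2 -5.2 -4.8] M [-1.05 -0.56 -0.  ] w 8.2 30.0
wrist 473 [103.2 106.6 107.4]
top 29 [ 99.5 102.5 107.8]
scene 88 [101.7 105.9 106.8]
```

View pics/last.png

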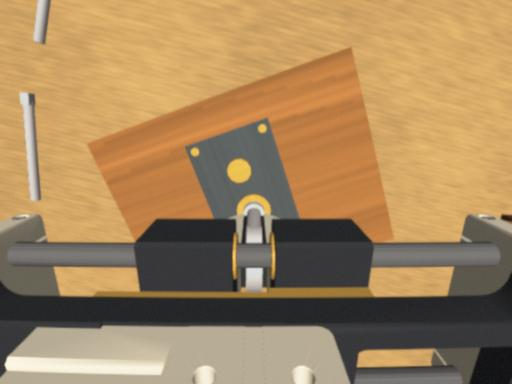

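The wrist view shows the plunger head at (239,171), and its top now measures about 106.5 mm, so it has dropped. I'll stop turning, release and raise the gripper.

```bash
python3 -m inch '[0,0,0,0,0,0,-0.7, 0,0,0,0,0,0,-0.5, 0,0,0,0,0,0,0, 0,0,0,0,0,0,0.4, 0,0,0,0,0,0,0.4, 0,0,0,0,0,0,0.4, 0,0,0,0,0,0,0.4, 0,0,0,0,0,0,0.4]'; python3 chk.py
```

```text
t: 7.5
tool_pos: [486.6, -240.9, 317.5]
ee_rot: [-0.0, 0.993, 0.117, -0.0]
ft_force: [0.0, -0.8, 0.6]
width: 56.1
grip_force: 0.0
t 7.5 tcp [ 486.6 -240.9  317.5] yang -76.5 z [-0.  0. -1.] shift [ 0.0005  0.0025 -0.0005] turnz units -0.356 (deg world 16.0) q [ 0.07  0.41  0.42  1.92 -0.21  0.85 -0.73] F [ 0.  -0.8  0.6] M [-0.06  0.2  -0.  ] w 56.1 0.0
wrist 473 [102.5 106.6 107.4]
top 9 [ 99.7 101.4 104.8]
scene 91 [101.1 105.7 106.9]
```

```bash
python3 -m inch '[0,0,0,0,0,-0.03,0.4, 0,0,0,0,0,-0.05,0.4, 0,0,0,0,0,-0.05,0.4, 0,0,0,0,0,-0.05,0.4, 0,0,0,0,0,-0.05,0.4, 0,0,0,0,0,-0.03,0.4, 0,0,0,0,0,0,0.4, 0,0,0,0,0,0,0.4, 0,0,0,0,0,0,0.4, 0,0,0,0,0,0,0.4]'; python3 chk.py; python3 -c "
from h import *
a,W=cloud('scene');z=W[...,2];save('s.png',a)
a,W=cloud('wrist');z=W[...,2]
P=W[(np.hypot(W[...,0]-487,W[...,1]+241)<30)&(z>145)&(z<195)];print(cv2.minAreaRect(P[:,:2].astype(np.float32)))"
```

```text
t: 8.48
tool_pos: [486.1, -240.6, 420.1]
ee_rot: [-0.001, 0.993, 0.117, -0.001]
ft_force: [-0.0, -0.2, 0.2]
width: 64.1
grip_force: 0.0
t 8.4833 tcp [ 486.1 -240.6  420.1] yang -76.5 z [-0.002  0.001 -1.   ] shift [0.0019 0.0037 0.2561] turnz units -0.356 (deg world 16.0) q [ 0.03  0.28  0.45  1.83 -0.14  1.07 -0.8 ] F [-0.  -0.2  0.2] M [-0.08  0.14 -0.06] w 64.1 0.0
wrist 211 [103.6 106.5 107.4]
top 6 [ 98.9 100.3 101.7]
scene 94 [101.8 105.6 106.7]
((486.853271484375, -241.49473571777344), (33.26987838745117, 7.208655834197998), 13.491321563720703)
```

View pics/s.png

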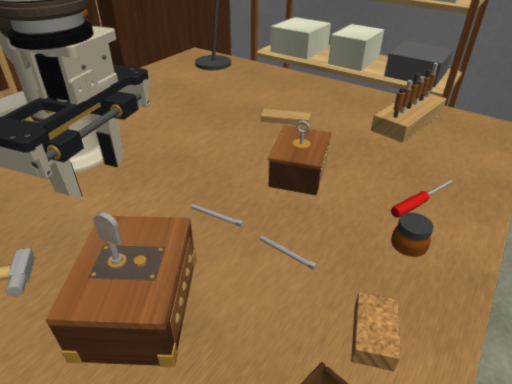

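The scene view shows the plunger head resting on the lid at (140,261). The key is free at (108,235), and the gripper is well clear.

```bash
python3 -c "
from cell import workorder
print(workorder.job_done())"
```

```text
the job is handed in; nothing more can be done
None
```

The larger chest is locked: turning the key about 16° clockwise dropped the plunger onto the lid, then I let go, left the key there, raised the gripper clear and handed the job in; the small key was not touched.

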